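Level the vice board on its screw foot and hold it down

ROBOT

A 6-joint arm with a two-finger parallel gripper is mounted at the origin on a cart in front of the work surface, level with it; the furniture and walls round the work are solid. World frame = base frame: x ahead of the robot, y to its left, z up, the work surface at z = 0. Lengths are in m, angles in degrees, forces in N, time in s.
With the tool pointing down it reaches from about 0.4 to 0.825 m from the base axis. Payload 7 kg.
Tool frame: the origin (TCP) lies midway between the tips of the shut fingers; the grasp point (between the pads) lies 19 mm behind it; z points along the fingers, y is the direction in which the jaws open and shut (so a half turn about z gives the same grasp; the last joint's range is limited). The gripper opens to 88 mm and grips with 3 to 60 N. Pads are 19 mm wide; open, the fingers measure 130 mm over their backs; the gripper's body (78 mm by 193 mm) begins 47 mm behind the grasp point.
Start: joints at [86.637, 20.546, 0.682, 0, -70.136, -16.507], TCP at [0.229, 0.635, 0.227] pointing down, gripper open.
Joint ranges: [-176.03, 176.03], [-82.01, 121.73], [-58.28, 71.71], [-173.87, 95.51], [-174.79, -0.11], [-173.66, 173.66]. Speed limits (degrees/s): [136.94, 136.94, 172.46, 180, 180, 180].

INTERFACE

Orientations are given as [roll, pitch, yaw] about the fixed x, y, z axes, in that order (R = Rz(yaw) Ry(pitch) Rx(roll)).
In Python, from plant import r gives the robot as it stands. The module is installed in compiled form; this text tells all that it offers.
- The arm moves only by the tool send_rows, never from a script. Its argument "motion" is a list of rows, each an object with "travel": the shift along the tool's x, y, z in m, a list of three; "spin": the turn about the tool's z in degrees. In form: [{"travel": [tx, ty, tz], "spin": spin}, ...]. A call has 1 to 5 rows; each row shifts and turns the pose as measured when the row begins, along the tool's axes as they then stand; what a row does not reach is not made up. A row lasts 1/12 s, in which the tool goes at most 41.7 mm and 7.16 degrees, less where a joint would pass 70% of its speed; a pose out of reach is approached as far as the arm can. A call is refused whole if a number of a shift passes 0.0417 or a number of a turn 7.16, either way. A call with a gripper value outside its range is refused whole. "gripper" is the gripper command: -1 is shut, 1 is fully open, values between are in proportion, set as the call begins (left out, the last holds). The fingers move at their own pace and stop on an object; "squeeze" is the grip in N (left out, the last holds). Time passes only in rows, so rows that do not move let the fingers close. It gives the time, the measured TCP pose, the force and the opening at its end, in the units of the state.
- r.get_state(): the state, without advancing time (a new reading comes with each control period).
- r.capture(name): name is "side" or "top"; returns (picture, depth): 384x512x3 uint8, blue, green, red; 384x512 float32, m along the optical axis (not along the pixel's ray), 0 where there is no reading.
- r.get_calibration(name): a dict with "fov_y" (degrees; the focal length in pixels is half the picture's height over the tangent of half this angle, whatever the lens; pixels are square), "cx", "cy" (the principal point, pixels), "origin" and "orientation" of the camera in the world. Camera axes: x right, y down, z forward; pixel columns grow to the right and rows downward; lengths in m; the calibration is good to about 2 mm. A picture is of the moment at which its call begins. get_calibration takes no time and is no camera call.
- r.close_job(): hands the job in, once; it reports no verdict.
Trained networks look in the newest picture that a camera, given by its name, has taken for a name from the list of things; names that differ only in an ending like _2 or _b are one class to them, and where a whole thing is asked for, a point or a joint stands for the part that bears it (a point fixed in the world has none). Each returns a list of dicts, best first, with "conf" (0 to 1); they miss things now and then, are a little off and sometimes report something else, mostly with a low value. They report only what shows in the picture. A call takes as long as a camera call.
- r.boxes_of(camera, target): "at" ([x, y, z] in m, in the coordinates of the camera as it stood for that picture, good to about 4 mm: the middle of the surface that is visible of it).
- r.pinpoint(camera, target): "at" ([x, y, z] in m, in the coordinates of the camera as it stood for that picture, good to about 4 mm: a listed point, or the origin of a listed thing).
The state is a dict: "time_s": time; "joints": joint angles; "qd": joint speeds; "joint_torque": joint torques, N m; "tcp_pos": TCP position; "eef_rot": TCP orientation; "contact_force": force on the tool from outside, world axes, zero at the start; "moment": the same for the moment, N m; "gripper_width": finger opening in m.
Only numpy, scipy, OpenCV 4.12 (cv2) and the standard library are available. Lean on these libraries where they do the work, as an engineer would, in place of code of your own. Each camera call takes 0.05 s, during which the arm holds its last target. There are 200 camera calls.

TASK

The tilting vice board has to stand level before it is bolted down. Pick up the spirit level, lay it on its flat underside lengthways on the board between the round knob and the vice, and let go of it; then take the knob of the screw foot, press it down so that the foot bears on the wooden packer beneath, and turn it until the bubble lies between the two lines of the vial. Finish still holding the knob and pressing it down, with the bubble at rest between the lines (the board tips back when it is let go), and leave the packers and the other things on the bench where they are.

Things in the scene. Friction and masses are not known exactly. Their poses are not given: they have to be found in the camera images.
- spirit_level: Plain aluminium spirit level, a bar 150 mm long (its x), 25 wide (y), 40 tall (z), 0.2 kg, loose on the bench to the right of the board, lying on its flat underside. Origin: centre of its underside. A vial lies along its x in a window in the middle of its top, with two black lines 10.8 mm either side of the vial's middle.
- bubble (a joint): Bubble's middle along the level's x, in m: 0 = middle of the vial, positive to the level's +x end, travel -0.016 to 0.016. The bubble is 14.6 mm long: between the lines while within 0.003 of 0. It floats to the higher end, 0.8 mm per milliradian of slope, and takes about 1.5 s to come to rest.
- bubble_mid (a point): Middle of the bubble (36 mm above the level's underside). Its axes are the level's.
- level_place (a point): Where the level's middle belongs: on the board's upper face (about 62 mm above the bench), on its centre line, midway between knob and vice. x along the board to the vice (away from the robot), y left, z up. Up to 40 mm off along the board and 30 mm across is good. The knob's axis is 145 mm before this point (-x), the vice (43 mm high) starts 116 mm behind it.
- board (a joint): Tilt of the board, rad, about its level cross pin, which lies 85 mm behind level_place and 32 mm below the board's upper face. 0 = level, positive = knob end up; range -0.04 to 0.045. The vice makes it rear-heavy: unless pressed down the knob end stays up at the stop, 0.045. About 6 N down on the knob lowers it to the packer; 10 to 20 N makes the foot bear firmly.
- knob_grip (a point): Point on the axis of the round black ribbed knob, at the height to grip it. The knob's grip is 38 mm across and 27 mm tall, from 19 mm below this point to 8 mm above; under it a flange 54 mm across and 5 mm thick, part of the knob, on which fingertips may bear. The flange's underside is about 14 mm above the board. z points up along the screw.
- knob (a joint): Turn of knob and screw, rad, positive = clockwise seen from above; range -3.3 to 3.3; stays where left (drag 0.08 N m). Clockwise screws the foot down, 10 mm a full turn, and raises the knob end: pressed on the packer, 1 rad changes the tilt by 6.9 milliradians and the bubble by 5.5 mm.
- foot: The screw foot: steel spindle with a rubber pad 36 mm across under the front end of the board, and the knob on it. Origin on the screw's axis, 230 mm before the pin; the pad's underside is 9.5 mm below the origin. z up. At rest the pad hangs a few mm above the packer.
- packer_thin: Loose wooden packer 80 x 60 mm, 18 mm thick, flat on the bench, either under the foot or spare, half under the right edge of the board. Origin: centre of its underside.
- packer_thick: Loose wooden packer 80 x 60 mm, 23 mm thick, in the other of these two places. Origin: centre of its underside.
- pivot: Steel plate with two lugs screwed to the bench (fixed) that carries the board's pin. Origin on the bench under the pin's middle; x along the board to the vice. Board: plywood 460 x 140 x 18 mm, from 270 mm before the pin to 190 mm behind it, knob at its front end (towards the robot), small vice bolted on its rear.
- hex_bolt: M10 hex bolt, 61 mm tall, standing loose on its head on the bench (bystander).
- screwdriver: Screwdriver, 160 mm, lying loose on the bench (bystander).

How it is judged:
By the outcome, as a careful person would: the job done as asked, in the order asked, and still so for the second after the job is handed in, while the arm keeps its last pose, push and grip.
It also fails if it takes over 69 s, if anything falls off the work surface, if the arm or the gripper's body presses on something with over 40 N, if the wrist force passes 120 N, or if a joint passes its speed limit or range.

## Working session

There is one attempt and no reset: what is moved stays moved. The work goes in short steps, Python scripts to look and compute and a tool call to move; the robot and the scene stay as the last step left them, time stands still between calls to the robot, and variables do not carry over. Pictures are saved under pics/ and viewed, about 8 in all and at most 12, crops included, and the job is handed in when it is done.

Besides the shell and the picture viewer there is one more tool, called after "Call:" in YAML: its name, and indented under it one key for each argument. send_rows: Moves the arm, as the interface text tells. Its arguments: {"type":"object","properties":{"motion":{"type":"array"},"gripper":{"type":"number"},"squeeze":{"type":"number"}},"required":["motion"]}

```bash
mkdir -p pics; cat > h.py <<'E'
import numpy as np, cv2
from scipy.spatial.transform import Rotation as R
from plant import r
def cal(n):
    c=r.get_calibration(n); return c
def pose(n):
    c=cal(n); o=np.array(c["orientation"],float)
    M=R.from_euler('xyz',o,degrees=True).as_matrix() if o.size==3 else (o if o.shape==(3,3) else R.from_quat(o).as_matrix())
    return M,np.array(c["origin"])
def world(n,p):
    M,o=pose(n); return M@np.array(p)+o
def f(n): return 192/np.tan(np.radians(cal(n)["fov_y"])/2)
def px(n,u,v,d):
    c=cal(n); return world(n,[(u-c["cx"])/f(n)*d,(v-c["cy"])/f(n)*d,d])
def proj(n,P):
    M,o=pose(n);q=M.T@(np.array(P)-o);c=cal(n);return c["cx"]+f(n)*q[0]/q[2],c["cy"]+f(n)*q[1]/q[2]
E
python3 - <<'E'
from h import *
s=r.get_state(); print(s)
for n in("side","top"):
    print(n,cal(n)); p,d=r.capture(n); cv2.imwrite(f"pics/{n}0.png",p); np.save(f"{n}0.npy",d)
    for t in ["spirit_level","level_place","knob_grip","bubble_mid","foot","pivot"]:
        for x in r.pinpoint(n,t)[:2]: print(t,round(x["conf"],2),world(n,x["at"]).round(4),{k:v for k,v in x.items() if k not in("at","conf")})
E
```

```text
{'time_s': 0.0, 'joints': array([ 8.66353345e+01,  2.05895334e+01,  6.33455168e-01, -2.03865784e-02,
       -7.01346450e+01, -1.65065532e+01]), 'qd': array([-0.03223594,  0.00741343,  0.04375043,  0.03689393, -0.03186322,
        0.05398875]), 'joint_torque': array([ 4.28449739e-04, -5.82712626e+01,  2.93059981e+01,  6.99729100e+00,
        7.09085565e-03, -1.57884360e-04]), 'tcp_pos': array([0.22929874, 0.63434186, 0.22564088]), 'eef_rot': array([ 1.79907570e+02, -7.40432666e-03, -1.98781555e+01]), 'contact_force': array([0.63939619, 0.89718433, 0.38386724]), 'moment': array([ 0.03562835, -0.00076461, -0.01961984]), 'gripper_width': 0.08744695182520573}
side {'fov_y': 42.17547751358479, 'cx': 252.92819969681943, 'cy': 196.01551199937413, 'origin': array([ 0.53167392, -1.12659164,  0.57288911]), 'orientation': array([-122.77860261,    0.82358548,   -4.95772869])}
level_place 0.76 [ 0.6012 -0.1976  0.061 ] {}
level_place 0.27 [ 0.5202 -0.4366 -0.0011] {}
knob_grip 0.75 [ 0.4632 -0.2052  0.1053] {}
foot 0.81 [ 0.4538 -0.1994  0.0401] {}
pivot 0.77 [ 0.6851 -0.1966 -0.0018] {}
top {'fov_y': 42.93801563477873, 'cx': 248.0343192319845, 'cy': 190.26279631826418, 'origin': array([ 0.40882585, -0.37762479,  1.0589579 ]), 'orientation': array([-169.55748385,    1.32185739,  -91.49410218])}
spirit_level 0.94 [ 0.5199 -0.4397 -0.0037] {}
spirit_level 0.34 [ 5.125e-01 -5.675e-01 -5.000e-04] {}
level_place 0.79 [ 0.6036 -0.199   0.0683] {}
knob_grip 0.94 [ 0.4566 -0.2091  0.1139] {}
foot 0.57 [ 0.4567 -0.2053  0.0356] {}
pivot 0.78 [ 0.6867 -0.1915 -0.0025] {}
```

View pics/top0.png

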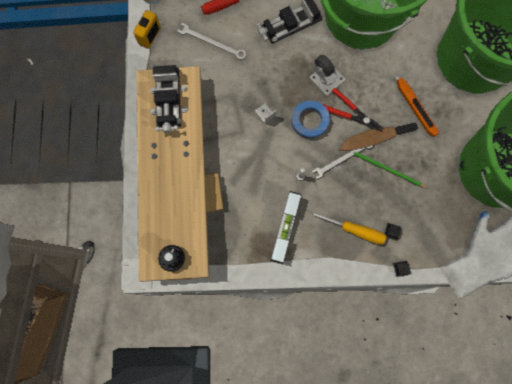

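View pics/side0.png

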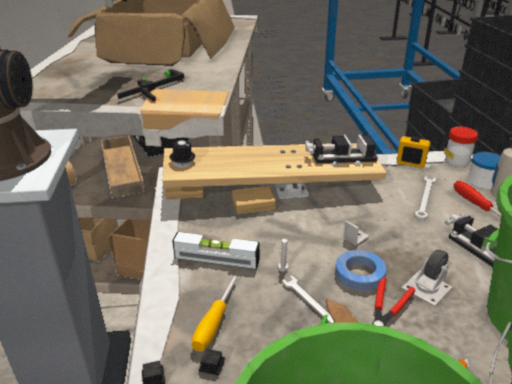

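The top picture shows the level at about (287,227), running from (294,193) to (279,262), the knob at (172,258) and the vice at (167,97). The hex bolt stands near (307,175), beyond the level's far end. Next I'll measure the poses from depth.

```bash
cat >> h.py <<'E'
def cloud(n,d):
    c=cal(n);M,o=pose(n);v,u=np.mgrid[:d.shape[0],:d.shape[1]]
    P=np.stack([(u-c["cx"])/f(n)*d,(v-c["cy"])/f(n)*d,d],-1); P=P@M.T+o; P[d==0]=np.nan; return P
def rect(Q): 
    (c,s,a)=cv2.minAreaRect((Q[:,:2]*1000).astype(np.float32)); b=cv2.boxPoints((c,s,a)); e=[b[1]-b[0],b[2]-b[1]]; e=max(e,key=np.linalg.norm)
    y=np.degrees(np.arctan2(e[1],e[0])); y=(y+90)%180-90
    return np.round(c,1),np.round(s,1),round(float(y),2)
E
python3 - <<'E'
from h import *
P=cloud("top",np.load("top0.npy")); x,y,z=P[...,0],P[...,1],P[...,2]
m=(abs(x-.52)<.1)&(abs(y+.44)<.06)&(z>.02)&(z<.06)
n,l,st,_=cv2.connectedComponentsWithStats(m.astype(np.uint8)); k=1+st[1:,4].argmax(); Q=P[l==k]; Q=Q[Q[:,2]>.032]; print("level",rect(Q),np.median(Q[:,2]),len(Q))
m=(z>.04)&(z<.085)&(abs(y+.2)<.12)&(x>.38)&(x<.9)
n,l,st,_=cv2.connectedComponentsWithStats(m.astype(np.uint8)); k=1+st[1:,4].argmax(); Q=P[l==k]; print("board",rect(Q),len(Q))
A=np.c_[Q[:,:2],np.ones(len(Q))]; print("plane",np.linalg.lstsq(A,Q[:,2],rcond=None)[0])
m=(z>.085)&(z<.14)&(abs(x-.46)<.05)&(abs(y+.2)<.05); Q=P[m]; print("knob",rect(Q),Q[:,2].max(),Q[:,2].min(), rect(Q[Q[:,2]>np.nanmax(Q[:,2])-.006]))
m=(z>.075)&(z<.14)&(abs(x-.75)<.12)&(abs(y+.2)<.06); Q=P[m]; print("vice",rect(Q),Q[:,2].max())
print("bolt area"); m=(z>.03)&(x>.6)&(x<.72)&(abs(y+.47)<.06);Q=P[m];print(np.nanmin(Q,0),np.nanmax(Q,0),len(Q))
Ps=cloud("side",np.load("side0.npy"));zs=Ps[...,2]
m=(abs(Ps[...,0]-.52)<.1)&(abs(Ps[...,1]+.44)<.06)&(zs>.034)&(zs<.06);print("side lvl",rect(Ps[m]),m.sum(),np.median(zs[m]))
m=(zs>.09)&(zs<.14)&(abs(Ps[...,0]-.46)<.05)&(abs(Ps[...,1]+.2)<.05); print("side knob",rect(Ps[m]),zs[m].max())
E
```

```text
level (array([ 517.9, -437.4]), array([ 25.1, 152.2]), -17.2) 0.03895403834956346 720
board (array([ 646.2, -198. ]), array([461.7, 141.2]), 2.04) 12640
plane [-0.03583923  0.00084788  0.08732232]
knob (array([ 456.8, -205.6]), array([51.6, 51.3]), 88.32) 0.12178383378632995 0.08503683107291982 (array([ 458.7, -205.6]), array([31.7, 32.2]), -45.24)
vice (array([ 789.7, -192.7]), array([146. ,  50.4]), 2.36) 0.1055335730591006
bolt area
[ 0.62690536 -0.47980921  0.03131456] [ 0.63755672 -0.46979871  0.06478629] 34
side lvl (array([ 517.2, -436.5]), array([ 27.9, 151.8]), -17.18) 703 0.03734405199957547
side knob (array([ 454.7, -206.3]), array([37.9, 41.2]), -9.53) 0.1193331603440505
```

```bash
python3 - <<'E'
from h import *
P=np.r_[cloud("side",np.load("side0.npy")).reshape(-1,3),cloud("top",np.load("top0.npy")).reshape(-1,3)]
P=P[~np.isnan(P[:,0])]
for x0 in np.arange(.1,.9,.1):
  print(round(x0,1),[ (round(float(P[m][:,2].max()),2) if (m:=((P[:,0]>=x0)&(P[:,0]<x0+.1)&(P[:,1]>=y0)&(P[:,1]<y0+.1))).sum()>3 else None) for y0 in np.arange(-.6,.8,.1)])
E
```

```text
0.1 [-0.9, -0.9, -0.9, -0.89, 0.0, 0.26, 0.26, 0.0, -0.0, 0.0, -0.0, 0.25, 0.03, 0.16]
0.2 [-0.89, -0.9, -0.89, -0.9, -0.9, -0.9, -0.9, -0.9, 0.0, 0.02, 0.03, 0.25, 0.23, 0.16]
0.3 [0.0, 0.0, 0.0, 0.0, 0.0, 0.0, -0.9, -0.89, 0.01, 0.03, 0.03, 0.02, 0.14, 0.16]
0.4 [0.02, 0.05, 0.01, 0.12, 0.12, 0.0, None, -0.02, 0.01, 0.0, 0.02, 0.02, 0.15, 0.16]
0.5 [0.03, 0.04, 0.03, 0.08, 0.07, 0.0, None, 0.0, 0.0, 0.0, -0.0, -0.0, 0.05, 0.13]
0.6 [0.01, 0.06, 0.02, 0.07, 0.07, 0.0, None, -0.9, -0.9, -0.9, -0.01, -0.0, -0.0, -0.0]
0.7 [0.02, 0.04, 0.03, 0.11, 0.11, 0.0, None, -0.9, -0.89, -0.89, -0.9, -0.9, -0.9, None]
0.8 [0.07, 0.02, 0.0, 0.1, 0.1, 0.0, None, -0.89, -0.89, -0.89, -0.89, -0.89, -0.89, None]
```

Call:
send_rows:
  motion:
    - {"travel":[0.02,0,-0.01],"spin":0}

```text
time_s: 0.78
tcp_pos: [0.2459, 0.628, 0.2345]
eef_rot: [179.8, 0.0, -19.8]
contact_force: [0.2, -0.8, -0.7]
gripper_width: 0.0877
```

Call:
send_rows:
  motion:
    - {"travel":[0,0,-0.04],"spin":0}
    - {"travel":[0,0,-0.04],"spin":0}
    - {"travel":[0.028,0.028,0],"spin":0}
    - {"travel":[0.028,0.028,0],"spin":0}
    - {"travel":[0.028,0.028,0],"spin":0}

```text
time_s: 1.2
tcp_pos: [0.2982, 0.523, 0.3176]
eef_rot: [179.8, -0.1, -19.5]
contact_force: [1.5, 0.1, 1.0]
gripper_width: 0.0878
```

Call:
send_rows:
  motion:
    - {"travel":[0.028,0.028,0],"spin":0}
    - {"travel":[0.028,0.028,0],"spin":0}
    - {"travel":[0.028,0.028,0],"spin":0}
    - {"travel":[0.028,0.028,0],"spin":0}
    - {"travel":[0.028,0.028,0],"spin":0}

```text
time_s: 1.62
tcp_pos: [0.3854, 0.336, 0.3198]
eef_rot: [-180.0, -0.1, -19.3]
contact_force: [0.4, -0.2, -0.4]
gripper_width: 0.0876
```

Call:
send_rows:
  motion:
    - {"travel":[0.028,0.028,0],"spin":0}
    - {"travel":[0.028,0.028,0],"spin":0}
    - {"travel":[0.028,0.028,0],"spin":0}
    - {"travel":[0.0177,0.036,0],"spin":0}
    - {"travel":[0.0177,0.036,0],"spin":0}

```text
time_s: 2.03
tcp_pos: [0.4487, 0.1405, 0.3215]
eef_rot: [-179.7, -0.2, -19.3]
contact_force: [2.2, 0.1, 0.0]
gripper_width: 0.0877
```

Call:
send_rows:
  motion:
    - {"travel":[0.0177,0.036,0],"spin":0}
    - {"travel":[0.0177,0.036,0],"spin":0}
    - {"travel":[0.0177,0.036,0],"spin":0}
    - {"travel":[0.0177,0.036,0],"spin":0}
    - {"travel":[0.0177,0.036,0],"spin":0}

```text
time_s: 2.45
tcp_pos: [0.4714, -0.0666, 0.3233]
eef_rot: [-179.5, -0.5, -19.2]
contact_force: [2.0, 1.0, 0.2]
gripper_width: 0.0873
```

Call:
send_rows:
  motion:
    - {"travel":[0.0184,0.037,0],"spin":0}
    - {"travel":[0.0184,0.037,0],"spin":0}
    - {"travel":[0.0184,0.037,0],"spin":0}
    - {"travel":[0.0184,0.037,0],"spin":0}
    - {"travel":[0.0184,0.037,0],"spin":-1}

```text
time_s: 2.87
tcp_pos: [0.4951, -0.2738, 0.325]
eef_rot: [-179.4, -0.8, -18.1]
contact_force: [1.5, -0.2, 0.3]
gripper_width: 0.0874
```

Call:
send_rows:
  motion:
    - {"travel":[0.0184,0.037,0],"spin":-1}
    - {"travel":[0.0184,0.037,0.02],"spin":0}
    - {"travel":[0.0184,0.037,0.03],"spin":0}
    - {"travel":[0.01,0.02,0.04],"spin":0}
    - {"travel":[0,0,0.04],"spin":0}

```text
time_s: 3.28
tcp_pos: [0.521, -0.417, 0.213]
eef_rot: [-179.8, -1.9, -17.3]
contact_force: [1.1, 0.9, -1.5]
gripper_width: 0.0879
```

Call:
send_rows:
  motion:
    - {"travel":[0,0,0.02],"spin":0}
    - {"travel":[0,0,0],"spin":0}

```text
time_s: 3.45
tcp_pos: [0.5174, -0.4172, 0.1823]
eef_rot: [-179.6, -1.2, -17.6]
contact_force: [-0.8, -0.1, -0.2]
gripper_width: 0.0876
```

```bash
cat >> h.py <<'E'
def rel(x,y,z):
    s=r.get_state();M=R.from_euler('xyz',s["eef_rot"],degrees=True).as_matrix()
    print("t",round(s["time_s"],2),"tcp",s["tcp_pos"].round(4),"rot",s["eef_rot"].round(2),"j6",s["joints"][5].round(1),"F",s["contact_force"].round(1)); print("travel",(M.T@(np.array([x,y,z])-s["tcp_pos"])).round(4))
E
python3 -c "
from h import *
rel(.5175,-.437,.012)"
```

```text
t 3.45 tcp [ 0.5174 -0.4172  0.1823] rot [-179.56   -1.2   -17.6 ] j6 95.1 F [-0.8 -0.1 -0.2]
travel [0.0025 0.0202 0.1702]
```

Call:
send_rows:
  motion:
    - {"travel":[0.002,0.019,0],"spin":0}
    - {"travel":[0,0,0.03],"spin":0}
    - {"travel":[0,0,0.03],"spin":0}
    - {"travel":[0,0,0.02],"spin":0}
    - {"travel":[0,0,0],"spin":0}

```text
time_s: 3.87
tcp_pos: [0.5178, -0.4382, 0.106]
eef_rot: [-179.7, -1.5, -17.5]
contact_force: [-0.3, -0.2, -1.2]
gripper_width: 0.0877
```

```bash
python3 -c "
from h import *
rel(.5175,-.437,.012)"
```

```text
t 3.87 tcp [ 0.5178 -0.4382  0.106 ] rot [-179.72   -1.52  -17.49] j6 96.9 F [-0.3 -0.2 -1.2]
travel [-0.0031 -0.0006  0.0939]
```

Call:
send_rows:
  motion:
    - {"travel":[-0.001,0,0.03],"spin":0}
    - {"travel":[-0.001,0,0.03],"spin":0}
    - {"travel":[-0.001,0,0.025],"spin":0}
    - {"travel":[0,0,0.008],"spin":0}
    - {"travel":[0,0,0],"spin":0}

```text
time_s: 4.28
tcp_pos: [0.5251, -0.4407, 0.0231]
eef_rot: [-180.0, -2.3, -17.2]
contact_force: [-1.1, 0.6, -0.6]
gripper_width: 0.0876
```

```bash
python3 -c "
from h import *
rel(.5175,-.437,.012)"
```

```text
t 4.28 tcp [ 0.5251 -0.4407  0.0231] rot [-180.     -2.32  -17.21] j6 97.0 F [-1.1  0.6 -0.6]
travel [-0.0089 -0.0013  0.0107]
```

Call:
send_rows:
  motion:
    - {"travel":[-0.008,0.002,0.009],"spin":0}
    - {"travel":[0,0,0],"spin":0}

```text
time_s: 4.45
tcp_pos: [0.519, -0.4411, 0.017]
eef_rot: [179.9, -2.5, -17.1]
contact_force: [-1.5, 0.0, -1.0]
gripper_width: 0.0876
```

Call:
send_rows:
  motion:
    - {"travel":[0,0,0],"spin":0}
    - {"travel":[0,0,0],"spin":0}
    - {"travel":[0,0,0],"spin":0}
    - {"travel":[0,0,0],"spin":0}
    - {"travel":[0,0,0],"spin":0}
  gripper: -0.6
  squeeze: 20

```text
time_s: 4.87
tcp_pos: [0.5217, -0.443, 0.0237]
eef_rot: [179.8, -3.0, -17.1]
contact_force: [-0.3, 0.3, 0.5]
gripper_width: 0.0597
```

Call:
send_rows:
  motion:
    - {"travel":[0,0,0],"spin":0}
    - {"travel":[0,0,0],"spin":0}
    - {"travel":[0,0,0],"spin":0}
    - {"travel":[0,0,0],"spin":0}

```text
time_s: 5.2
tcp_pos: [0.5223, -0.443, 0.0246]
eef_rot: [179.8, -3.1, -17.1]
contact_force: [0.9, 3.1, 2.2]
gripper_width: 0.0331
```

```bash
python3 -c "
from h import *
rel(.5175,-.437,.012);print(r.get_state()['gripper_width'])"
```

```text
t 5.2 tcp [ 0.5223 -0.443   0.0246] rot [179.82  -3.1  -17.08] j6 97.3 F [0.9 3.1 2.2]
travel [-0.007  -0.0044  0.0122]
0.03307232279487764
```

Call:
send_rows:
  motion:
    - {"travel":[-0.004,-0.004,0.012],"spin":0}
    - {"travel":[-0.002,0,0.004],"spin":0}
    - {"travel":[0,0,0.001],"spin":0}
    - {"travel":[0,0,0.001],"spin":0}
  gripper: -1

```text
time_s: 5.53
tcp_pos: [0.5212, -0.4383, 0.0112]
eef_rot: [179.7, -3.4, -17.0]
contact_force: [-2.9, 1.7, 8.7]
gripper_width: 0.0248
```

```bash
python3 -c "
from h import *
rel(.5175,-.437,.012);print(r.get_state()['gripper_width'])"
```

```text
t 5.53 tcp [ 0.5212 -0.4383  0.0112] rot [179.73  -3.42 -16.98] j6 96.9 F [-2.9  1.7  8.7]
travel [-0.0039 -0.0002 -0.001 ]
0.024766714482327604
```

Call:
send_rows:
  motion:
    - {"travel":[0,0,-0.03],"spin":0}
    - {"travel":[0,0,-0.03],"spin":0}
    - {"travel":[0,0,-0.03],"spin":0}
    - {"travel":[0,0,-0.03],"spin":0}
    - {"travel":[0,0,-0.03],"spin":0}
  squeeze: 30

```text
time_s: 5.95
tcp_pos: [0.5059, -0.431, 0.1538]
eef_rot: [-179.9, -2.1, -17.1]
contact_force: [0.9, 0.1, -3.2]
gripper_width: 0.0248
```

```bash
python3 -c "
from h import *
rel(.613,-.199,.16);print(r.get_state()['gripper_width'])"
```

```text
t 5.95 tcp [ 0.5059 -0.431   0.1538] rot [-179.93   -2.08  -17.12] j6 96.9 F [ 0.9  0.1 -3.2]
travel [ 0.0343 -0.2532 -0.0047]
0.02476099533526009
```

Call:
send_rows:
  motion:
    - {"travel":[0.006,-0.036,0],"spin":-4.8}
    - {"travel":[0.008,-0.036,0],"spin":-4.8}
    - {"travel":[0.011,-0.035,0],"spin":-4.8}
    - {"travel":[0.014,-0.034,0],"spin":-4.7}
    - {"travel":[0.014,-0.032,0],"spin":0}

```text
time_s: 6.37
tcp_pos: [0.5819, -0.2681, 0.1618]
eef_rot: [179.1, -2.4, 2.3]
contact_force: [0.5, 0.7, -3.2]
gripper_width: 0.0248
```

```bash
python3 -c "
from h import *
rel(.616,-.199,.12);print(r.get_state()['gripper_width'])"
```

```text
t 6.37 tcp [ 0.5819 -0.2681  0.1618] rot [179.07  -2.37   2.3 ] j6 98.9 F [ 0.5  0.7 -3.2]
travel [ 0.0351 -0.0683  0.0422]
0.02482324878082136
```

Call:
send_rows:
  motion:
    - {"travel":[0.017,-0.034,0],"spin":0}
    - {"travel":[0.012,-0.028,0.01],"spin":0}
    - {"travel":[0,0,0.015],"spin":0}
    - {"travel":[0,0,0],"spin":0}

```text
time_s: 6.7
tcp_pos: [0.6112, -0.195, 0.1347]
eef_rot: [179.2, -2.3, 2.7]
contact_force: [-1.4, -0.6, -4.0]
gripper_width: 0.025
```

```bash
python3 - <<'E'
from h import *
rel(.616,-.199,.077)
for n in ("side","top"):
    p,d=r.capture(n); cv2.imwrite(f"pics/{n}1.png",p); np.save(f"{n}1.npy",d)
cv2.imwrite("pics/a.png",cv2.resize(cv2.imread("pics/side1.png")[60:300,130:430],None,fx=2.5,fy=2.5))
E
```

```text
t 6.7 tcp [ 0.6112 -0.195   0.1347] rot [179.19  -2.26   2.67] j6 92.0 F [-1.4 -0.6 -4. ]
travel [0.0023 0.0034 0.0579]
```

View pics/a.png

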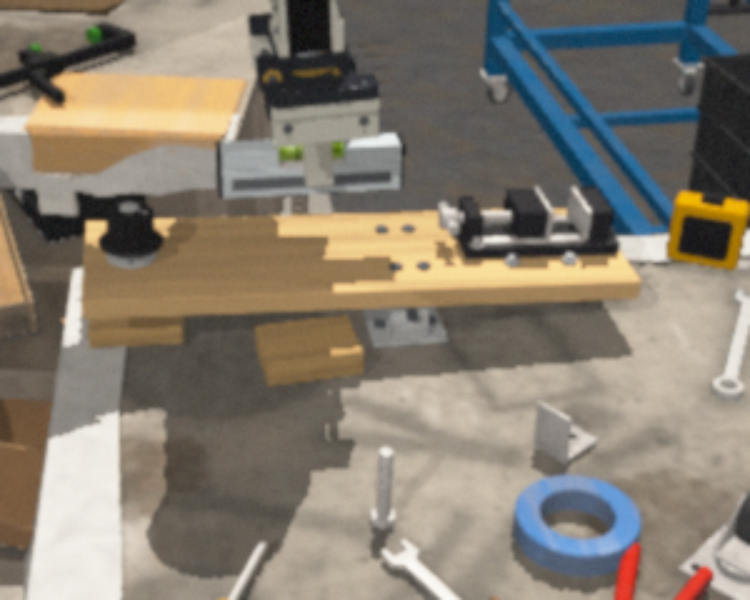

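The level is gripped at its middle, about (315,165) in the crop, and hangs parallel over the board. Now I'll lower it.

Call:
send_rows:
  motion:
    - {"travel":[0.001,0.002,0.02],"spin":0}
    - {"travel":[0,0.001,0.02],"spin":0}
    - {"travel":[0,0,0.008],"spin":0}
    - {"travel":[0,0,0.004],"spin":0}

```text
time_s: 7.13
tcp_pos: [0.6169, -0.2046, 0.0888]
eef_rot: [179.0, -2.7, 2.4]
contact_force: [-0.0, -0.2, -1.7]
gripper_width: 0.0249
```

Call:
send_rows:
  motion:
    - {"travel":[0,0,0.004],"spin":0}
    - {"travel":[0,0,0.003],"spin":0}

```text
time_s: 7.3
tcp_pos: [0.617, -0.2064, 0.0823]
eef_rot: [179.0, -2.7, 2.3]
contact_force: [0.1, -0.3, -2.3]
gripper_width: 0.0252
```

Call:
send_rows:
  motion:
    - {"travel":[0,-0.003,0.003],"spin":0}
    - {"travel":[0,-0.002,0.003],"spin":0}

```text
time_s: 7.47
tcp_pos: [0.6178, -0.2028, 0.0777]
eef_rot: [178.9, -2.9, 2.3]
contact_force: [0.5, -2.9, 3.9]
gripper_width: 0.0247
```

Call:
send_rows:
  motion:
    - {"travel":[0,0,0.003],"spin":0}
    - {"travel":[0,0,0.003],"spin":0}

```text
time_s: 7.63
tcp_pos: [0.6181, -0.203, 0.0759]
eef_rot: [178.8, -2.9, 2.4]
contact_force: [-17.3, 6.9, 34.3]
gripper_width: 0.0252
```

Call:
send_rows:
  motion:
    - {"travel":[0,0,-0.002],"spin":0}

```text
time_s: 7.72
tcp_pos: [0.6179, -0.2026, 0.0788]
eef_rot: [178.8, -3.0, 2.4]
contact_force: [0.2, 0.0, -2.9]
gripper_width: 0.025
```

Call:
send_rows:
  motion:
    - {"travel":[0,0,0],"spin":0}
    - {"travel":[0,0,0],"spin":0}
    - {"travel":[0,0,0],"spin":0}
    - {"travel":[0,0,0],"spin":0}
  gripper: -0.1

```text
time_s: 8.05
tcp_pos: [0.6201, -0.2019, 0.0813]
eef_rot: [178.8, -3.3, 2.5]
contact_force: [-0.8, -0.3, -0.2]
gripper_width: 0.0387
```

```bash
python3 - <<'E'
from h import *
rel(.616,-.199,.077);print(r.get_state()['gripper_width'])
E
```

```text
t 8.05 tcp [ 0.6201 -0.2019  0.0813] rot [178.79  -3.28   2.48] j6 91.8 F [-0.8 -0.3 -0.2]
travel [-0.0042 -0.0031  0.004 ]
0.038679324620591496
```

Call:
send_rows:
  motion:
    - {"travel":[0,0,-0.01],"spin":0}
    - {"travel":[0,0,-0.02],"spin":0}
    - {"travel":[0,0,-0.03],"spin":0}
    - {"travel":[0,0,-0.04],"spin":0}
    - {"travel":[0,0,-0.03],"spin":0}
  gripper: 0.2

```text
time_s: 8.47
tcp_pos: [0.6081, -0.1989, 0.208]
eef_rot: [178.9, -2.3, 2.4]
contact_force: [1.2, 0.0, 1.2]
gripper_width: 0.0527
```

Call:
send_rows:
  motion:
    - {"travel":[-0.03,0,-0.01],"spin":0}
    - {"travel":[-0.04,0,0],"spin":0}
    - {"travel":[-0.04,0,0],"spin":0}
    - {"travel":[0,0,0],"spin":0}

```text
time_s: 8.8
tcp_pos: [0.4991, -0.2042, 0.2235]
eef_rot: [178.7, -3.1, 2.5]
contact_force: [-0.4, -0.2, -1.1]
gripper_width: 0.0526
```

```bash
python3 - <<'E'
from h import *
for n in ("side","top"):
    p,d=r.capture(n); cv2.imwrite(f"pics/{n}2.png",p); np.save(f"{n}2.npy",d)
    for t in ["spirit_level","knob_grip","bubble_mid"]:
        for x in r.pinpoint(n,t)[:2]: print(n,t,round(x["conf"],2),world(n,x["at"]).round(4))
rel(.457,-.206,.14);print(r.get_state()['gripper_width'])
a=cv2.imread("pics/side2.png");b=cv2.imread("pics/top2.png")
u,v=map(int,proj("top",[.61,-.2,.1])); us,vs=map(int,proj("side",[.61,-.2,.1])); print(u,v,us,vs)
A=cv2.resize(b[60:300,110:250],None,fx=2.5,fy=2.5); B=cv2.resize(a[vs-48:vs+72,us-80:us+80],(800-350,600*450//800)); B=cv2.copyMakeBorder(B,0,600-B.shape[0],0,0,0)
cv2.imwrite("pics/b.png",np.hstack([A,B]))
E
```

```text
side spirit_level 0.7 [ 0.6154 -0.2078  0.0653]
side knob_grip 0.79 [ 0.4585 -0.2043  0.1072]
top spirit_level 0.74 [ 0.6156 -0.207   0.0641]
top knob_grip 0.77 [ 0.4584 -0.2077  0.1104]
top bubble_mid 0.38 [ 0.4561 -0.2058  0.1116]
t 9.2 tcp [ 0.5057 -0.2041  0.222 ] rot [178.67  -3.07   2.62] j6 92.5 F [-0.4  0.6  0.1]
travel [-0.053  -0.0022  0.0792]
0.05244295219515628
168 180 255 145
```

View pics/b.png

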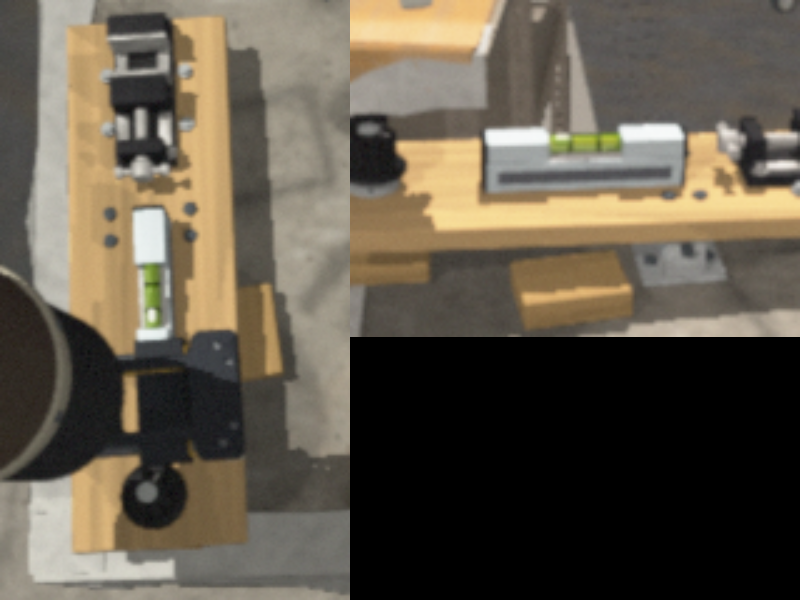

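Call:
send_rows:
  motion:
    - {"travel":[-0.03,0,0],"spin":7.1}
    - {"travel":[-0.015,0,0],"spin":7.1}
    - {"travel":[0,0,0],"spin":7.1}
    - {"travel":[0,0,0],"spin":7.1}
    - {"travel":[0,0,0],"spin":7.1}
  gripper: 0.7

```text
time_s: 9.62
tcp_pos: [0.4612, -0.204, 0.2163]
eef_rot: [-179.5, -3.0, -33.3]
contact_force: [-0.1, 0.2, -0.6]
gripper_width: 0.0737
```

Call:
send_rows:
  motion:
    - {"travel":[0,0,0],"spin":7.1}
    - {"travel":[0,0,0],"spin":7.1}
    - {"travel":[0,0,0],"spin":7.1}
    - {"travel":[0,0,0],"spin":7.1}
    - {"travel":[0,0,0],"spin":0}

```text
time_s: 10.03
tcp_pos: [0.4631, -0.2038, 0.214]
eef_rot: [-178.4, -2.2, -62.3]
contact_force: [0.6, 0.4, -0.2]
gripper_width: 0.0742
```

```bash
python3 - <<'E'
from h import *
rel(.4577,-.206,.14);s=r.get_state();print(s['gripper_width'],s['joints'].round(1))
E
```

```text
t 10.03 tcp [ 0.4631 -0.2038  0.214 ] rot [-178.37   -2.21  -62.26] j6 27.7 F [ 0.6  0.4 -0.2]
travel [-0.0034  0.0079  0.0737]
0.0741776332518919 [ -0.5   3.3 -23.9   1.3 -60.3  27.7]
```

Call:
send_rows:
  motion:
    - {"travel":[-0.002,0.005,0.03],"spin":0}
    - {"travel":[-0.001,0.003,0.03],"spin":0}
    - {"travel":[0,0,0.012],"spin":0}
    - {"travel":[0,0,0],"spin":0}

```text
time_s: 10.37
tcp_pos: [0.4607, -0.2066, 0.1398]
eef_rot: [-178.3, -2.3, -61.3]
contact_force: [0.8, -0.3, 0.5]
gripper_width: 0.0745
```

```bash
python3 - <<'E'
from h import *
rel(.4577,-.206,.095)
E
```

```text
t 10.37 tcp [ 0.4607 -0.2066  0.1398] rot [-178.31   -2.33  -61.31] j6 28.6 F [ 0.8 -0.3  0.5]
travel [-0.0038  0.0037  0.0446]
```

Call:
send_rows:
  motion:
    - {"travel":[-0.003,0.003,0.02],"spin":0}
    - {"travel":[-0.001,0.001,0.018],"spin":0}
    - {"travel":[0,0,0.003],"spin":0}

```text
time_s: 10.62
tcp_pos: [0.4592, -0.2061, 0.0986]
eef_rot: [-178.3, -2.4, -60.7]
contact_force: [-0.4, 0.0, -0.6]
gripper_width: 0.0743
```

```bash
python3 - <<'E'
from h import *
rel(.4577,-.206,.095)
E
```

```text
t 10.62 tcp [ 0.4592 -0.2061  0.0986] rot [-178.33   -2.41  -60.7 ] j6 28.8 F [-0.4  0.  -0.6]
travel [-0.001   0.0014  0.0036]
```

Aligned. Now I'll close on the knob.

Call:
send_rows:
  motion:
    - {"travel":[-0.001,0.001,0.003],"spin":0}
    - {"travel":[0,0,0.001],"spin":0}
    - {"travel":[0,0,0.001],"spin":0}
    - {"travel":[0,0,0.001],"spin":0}
    - {"travel":[0,0,0.001],"spin":0}
  gripper: -1
  squeeze: 30

```text
time_s: 11.03
tcp_pos: [0.4611, -0.2062, 0.0945]
eef_rot: [-178.2, -2.6, -60.3]
contact_force: [-0.1, -0.7, -0.3]
gripper_width: 0.0465
```

Call:
send_rows:
  motion:
    - {"travel":[0,0,0.001],"spin":0}
    - {"travel":[0,0,0.001],"spin":0}
    - {"travel":[0,0,0.001],"spin":0}

```text
time_s: 11.28
tcp_pos: [0.4596, -0.2073, 0.093]
eef_rot: [-178.4, -2.6, -60.3]
contact_force: [-2.2, 1.5, 4.8]
gripper_width: 0.0382
```

Call:
send_rows:
  motion:
    - {"travel":[0,0,0.003],"spin":0}
    - {"travel":[0,0,0.003],"spin":0}
    - {"travel":[0,0,0.003],"spin":0}

```text
time_s: 11.53
tcp_pos: [0.4585, -0.2073, 0.0857]
eef_rot: [-178.4, -2.5, -60.3]
contact_force: [-8.4, 2.3, 8.9]
gripper_width: 0.0379
```

Call:
send_rows:
  motion:
    - {"travel":[0,0,0.003],"spin":0}
    - {"travel":[0,0,0.003],"spin":0}

```text
time_s: 11.7
tcp_pos: [0.457, -0.2076, 0.0811]
eef_rot: [-178.5, -2.5, -60.3]
contact_force: [-12.3, 2.8, 38.0]
gripper_width: 0.0381
```

Call:
send_rows:
  motion:
    - {"travel":[0,0,0.001],"spin":0}
    - {"travel":[0,0,0.001],"spin":0}

```text
time_s: 11.87
tcp_pos: [0.4566, -0.2079, 0.0815]
eef_rot: [-178.5, -2.5, -60.2]
contact_force: [-3.1, 3.8, 7.6]
gripper_width: 0.0376
```

Call:
send_rows:
  motion:
    - {"travel":[0,0,0.0015],"spin":0}
    - {"travel":[0,0,0.0015],"spin":0}

```text
time_s: 12.03
tcp_pos: [0.4568, -0.208, 0.0813]
eef_rot: [-178.5, -2.6, -60.2]
contact_force: [-7.8, 5.1, 20.4]
gripper_width: 0.0378
```

```bash
cat > look.py <<'E'
from h import *
import sys
k=sys.argv[1]
out=[]
for n in ("side","top"):
    p,d=r.capture(n); cv2.imwrite(f"pics/{n}{k}.png",p)
    u,v=map(int,proj(n,[.6155,-.2075,.1])); h=20
    c=p[v-15:v+15,u-h:u+h]; out.append(cv2.resize(c,(800,600) if 0 else (400,300),interpolation=cv2.INTER_CUBIC)); print(n,u-h,v-15)
    if n=="side" : cv2.imwrite("/tmp/x.png",c)
    for x in r.pinpoint(n,"bubble_mid")[:1]:
        w=world(n,x["at"]); print(n,"bubble",round(x["conf"],2),w.round(4))
    for x in r.pinpoint(n,"spirit_level")[:1]: print(n,"lvl",round(x["conf"],2),world(n,x["at"]).round(4))
cv2.imwrite(f"pics/z{k}.png",np.hstack(out)); rel(.457,-.2076,.08)
E
python3 look.py 3
```

```text
side 238 131
side lvl 0.95 [ 0.617  -0.2051  0.0644]
top 151 163
top lvl 0.91 [ 0.6135 -0.2071  0.0576]
t 12.33 tcp [ 0.4568 -0.2079  0.0813] rot [-178.48   -2.59  -60.2 ] j6 29.0 F [-6.8  4.3 17.8]
travel [-0.0003 -0.0003  0.0013]
```

View pics/z3.png

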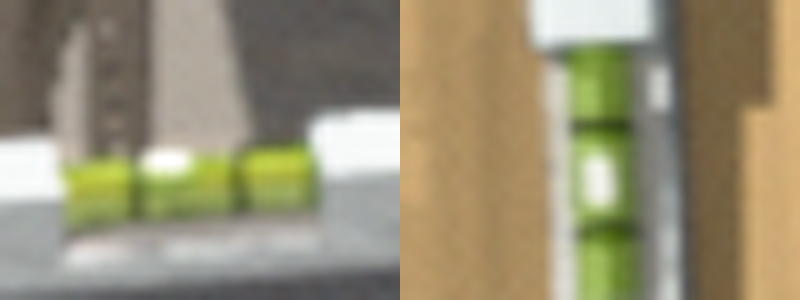

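Call:
send_rows:
  motion:
    - {"travel":[0,0,0.0014],"spin":0}
    - {"travel":[0,0,0.0014],"spin":0}
    - {"travel":[0,0,0.0014],"spin":0}
    - {"travel":[0,0,0.0014],"spin":0}
    - {"travel":[0,0,0.0014],"spin":0}

```text
time_s: 12.75
tcp_pos: [0.4568, -0.2079, 0.0814]
eef_rot: [-178.4, -2.7, -60.1]
contact_force: [-5.8, 3.7, 15.9]
gripper_width: 0.0375
```

Call:
send_rows:
  motion:
    - {"travel":[0,0,0.0014],"spin":0}
    - {"travel":[0,0,0.0014],"spin":0}
    - {"travel":[0,0,0.0014],"spin":0}
    - {"travel":[0,0,0.0014],"spin":0}
    - {"travel":[0,0,0.0014],"spin":0}

```text
time_s: 13.17
tcp_pos: [0.4567, -0.208, 0.0814]
eef_rot: [-178.3, -2.9, -60.0]
contact_force: [-5.4, 4.5, 16.7]
gripper_width: 0.038
```

Call:
send_rows:
  motion:
    - {"travel":[0,0,0.0014],"spin":0}
    - {"travel":[0,0,0.0014],"spin":0}
    - {"travel":[0,0,0.0014],"spin":0}
    - {"travel":[0,0,0.0014],"spin":0}
    - {"travel":[0,0,0.0014],"spin":0}

```text
time_s: 13.58
tcp_pos: [0.4567, -0.208, 0.0814]
eef_rot: [-178.2, -3.0, -59.9]
contact_force: [-7.2, 3.6, 15.9]
gripper_width: 0.0376
```

```bash
cat >> look.py <<'E'
def prof(n):
    # along-level profile at bubble height: whiteness (blue) and darkness, 1 mm steps
    im=cv2.imread(f"pics/{n}{k}.png").astype(np.float32)
    t=np.arange(-26,27,1.0); y=np.radians(2.0); best=None
    for dz in (.036,.04):
        row=[]
        for a in t:
            q=proj(n,[.6155+a/1000*np.cos(y),-.2075+a/1000*np.sin(y),.062+dz]); row.append(cv2.getRectSubPix(im,(1,1),q)[0,0])
        row=np.array(row); print(n,dz,"B",row[:,0].astype(int).tolist()); print("  G",row[:,1].astype(int).tolist())
prof("top"); prof("side")
E
python3 look.py 4
```

```text
side 238 131
side lvl 0.58 [ 0.6129 -0.2047  0.0635]
top 151 163
top lvl 0.76 [ 0.6128 -0.2063  0.0604]
t 13.88 tcp [ 0.4567 -0.208   0.0814] rot [-178.21   -3.01  -59.88] j6 28.9 F [-6.1  4.8 15. ]
travel [-0.0002 -0.0004  0.0014]
top 0.036 B [50, 50, 52, 53, 54, 54, 53, 47, 40, 31, 22, 25, 34, 40, 44, 48, 50, 50, 48, 49, 53, 62, 76, 91, 106, 118, 123, 127, 128, 127, 119, 110, 91, 71, 59, 46, 46, 48, 48, 48, 49, 50, 49, 48, 48, 47, 46, 47, 59, 88, 125, 179, 220]
  G [131, 132, 133, 133, 133, 133, 132, 127, 120, 108, 95, 90, 88, 97, 112, 122, 127, 129, 129, 130, 132, 137, 145, 153, 159, 163, 165, 167, 168, 167, 160, 152, 128, 104, 108, 113, 119, 125, 126, 126, 128, 129, 129, 127, 126, 126, 125, 121, 123, 131, 152, 192, 224]
top 0.04 B [49, 50, 51, 53, 53, 53, 48, 39, 30, 21, 20, 30, 39, 44, 48, 50, 50, 48, 47, 54, 63, 84, 105, 123, 141, 146, 151, 152, 152, 145, 138, 116, 92, 74, 55, 50, 49, 49, 49, 49, 49, 49, 49, 49, 47, 46, 47, 58, 86, 122, 177, 221, 228]
  G [135, 136, 137, 137, 137, 136, 132, 125, 115, 101, 93, 90, 95, 112, 125, 129, 133, 132, 133, 137, 142, 154, 165, 173, 181, 1
[... 474 characters left out ...]
9, 198, 197, 199, 202, 207, 214, 218, 219, 220, 219, 219, 216, 211, 196, 182, 176, 170, 182, 193, 198, 202, 203, 203, 202, 202, 202, 202, 198, 190, 186, 185, 192, 214, 233, 240]
side 0.04 B [120, 107, 94, 84, 81, 81, 91, 101, 98, 95, 85, 75, 75, 75, 84, 94, 102, 109, 116, 122, 138, 158, 181, 206, 222, 226, 227, 223, 220, 215, 207, 187, 166, 136, 106, 92, 77, 73, 70, 67, 65, 64, 64, 65, 66, 74, 88, 118, 168, 208, 228, 244, 246]
  G [175, 168, 161, 155, 154, 155, 164, 172, 163, 155, 138, 122, 126, 132, 141, 152, 159, 165, 172, 179, 191, 207, 220, 230, 235, 237, 237, 234, 231, 226, 220, 204, 188, 169, 151, 148, 144, 142, 140, 139, 137, 136, 136, 137, 141, 146, 155, 171, 200, 223, 236, 246, 247]
```

View pics/z4.png

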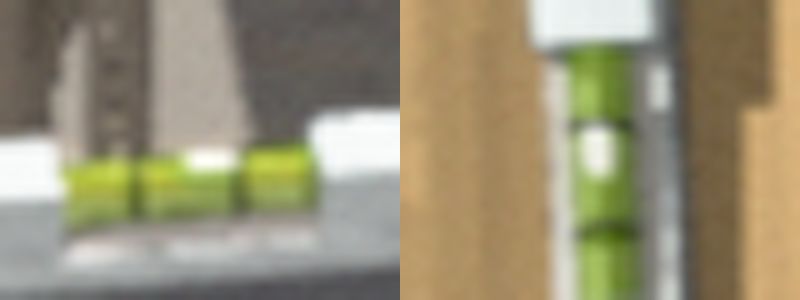

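The bubble now rests about 5 mm towards the vice in both views (side 211 against a mid of 187, top 152 against 177). So the knob needs roughly 54° clockwise.

Call:
send_rows:
  motion:
    - {"travel":[0,0,0.0014],"spin":5}
    - {"travel":[0,0,0.0014],"spin":6}
    - {"travel":[0,0,0.0014],"spin":6}

```text
time_s: 14.13
tcp_pos: [0.4551, -0.2086, 0.0813]
eef_rot: [-177.5, -2.4, -77.2]
contact_force: [-8.8, 3.7, 18.6]
gripper_width: 0.0375
```

Call:
send_rows:
  motion:
    - {"travel":[0,0,0.0014],"spin":6}
    - {"travel":[0,0,0.0014],"spin":6}
    - {"travel":[0,0,0.0014],"spin":6}

```text
time_s: 14.38
tcp_pos: [0.4532, -0.2087, 0.0813]
eef_rot: [-177.0, -1.6, -95.9]
contact_force: [-6.2, 5.9, 15.9]
gripper_width: 0.0374
```

Call:
send_rows:
  motion:
    - {"travel":[0,0,0.0014],"spin":6}
    - {"travel":[0,0,0.0014],"spin":6}
    - {"travel":[0,0,0.0014],"spin":5}

```text
time_s: 14.63
tcp_pos: [0.4518, -0.2081, 0.0809]
eef_rot: [-176.8, -0.6, -113.7]
contact_force: [-6.2, 7.3, 19.5]
gripper_width: 0.038
```

Call:
send_rows:
  motion:
    - {"travel":[0,0,0.0014],"spin":0}
    - {"travel":[0,0,0.0014],"spin":0}
    - {"travel":[0,0,0.0014],"spin":0}
    - {"travel":[0,0,0.0014],"spin":0}
    - {"travel":[0,0,0.0014],"spin":0}

```text
time_s: 15.05
tcp_pos: [0.4519, -0.2078, 0.0809]
eef_rot: [-176.6, -0.6, -114.0]
contact_force: [-5.4, 5.2, 17.3]
gripper_width: 0.0379
```

Call:
send_rows:
  motion:
    - {"travel":[0,0,0.0014],"spin":0}
    - {"travel":[0,0,0.0014],"spin":0}
    - {"travel":[0,0,0.0014],"spin":0}
    - {"travel":[0,0,0.0014],"spin":0}
    - {"travel":[0,0,0.0014],"spin":0}

```text
time_s: 15.47
tcp_pos: [0.4519, -0.2078, 0.0809]
eef_rot: [-176.5, -0.7, -113.8]
contact_force: [-5.6, 4.3, 18.5]
gripper_width: 0.0378
```

Call:
send_rows:
  motion:
    - {"travel":[0,0,0.0014],"spin":0}
    - {"travel":[0,0,0.0014],"spin":0}
    - {"travel":[0,0,0.0014],"spin":0}
    - {"travel":[0,0,0.0014],"spin":0}
    - {"travel":[0,0,0.0014],"spin":0}

```text
time_s: 15.88
tcp_pos: [0.4519, -0.2078, 0.0809]
eef_rot: [-176.4, -0.7, -113.7]
contact_force: [-5.9, 4.7, 16.3]
gripper_width: 0.0381
```

```bash
python3 look.py 5 | grep -v "B\|G"
```

```text
side 238 131
side bubble 0.69 [ 0.5974 -0.2682 -0.0029]
side lvl 0.97 [ 0.6143 -0.2066  0.0623]
top 151 163
top lvl 0.59 [ 0.6162 -0.2093  0.0589]
t 16.18 tcp [ 0.4519 -0.2078  0.0809] rot [-176.4    -0.71 -113.71] j6 -25.8 F [-5.5  3.9 18.6]
travel [-0.0022 -0.0046  0.0012]
```

View pics/z5.png

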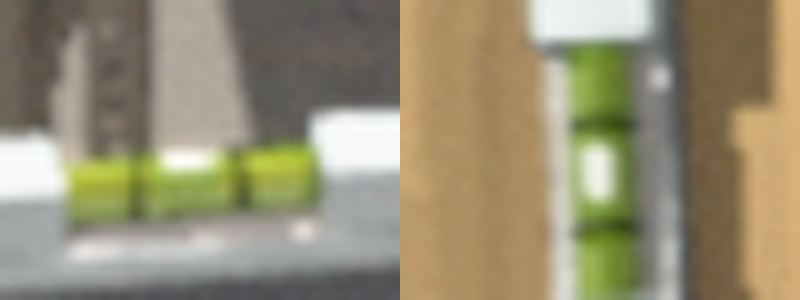

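Call:
send_rows:
  motion:
    - {"travel":[0,0,0.0013],"spin":0}
    - {"travel":[0,0,0.0013],"spin":0}
    - {"travel":[0,0,0.0013],"spin":0}
    - {"travel":[0,0,0.0013],"spin":0}
    - {"travel":[0,0,0.0013],"spin":0}

```text
time_s: 16.6
tcp_pos: [0.4518, -0.2077, 0.0809]
eef_rot: [-176.3, -0.7, -113.6]
contact_force: [-6.2, 4.1, 15.4]
gripper_width: 0.0379
```

```bash
cat > fin.py <<'E'
from h import *
def off(n,im):
    u,v=map(int,proj(n,[.6155,-.2075,.1])); c=im[v-15:v+15,u-20:u+20].astype(np.float32)
    if n=="side": B=c[14:18,6:31,0]; p=B.mean(0); q=255-c[17:21,6:31,1].mean(0)
    else: B=c[5:29,18:22,0]; p=B.mean(1); q=None
    w=np.clip(p-p.min()-40,0,None); return (w*np.arange(len(w))).sum()/w.sum()
for k in "45": print(k,[round(float(off(n,cv2.imread(f"pics/{n}{k}.png"))),2) for n in("side","top")])
for i in range(3): print([round(float(off(n,r.capture(n)[0])),2) for n in("side","top")])
rel(.457,-.2076,.08)
E
python3 fin.py
```

```text
4 [12.17, 9.84]
5 [9.84, 11.74]
[9.83, 11.74]
[9.83, 11.71]
[9.81, 11.73]
t 16.9 tcp [ 0.4518 -0.2077  0.0809] rot [-176.3    -0.74 -113.6 ] j6 -25.8 F [-4.3  5.  15.5]
travel [-0.0022 -0.0046  0.0012]
```

```bash
python3 -c "
from h import *
print(r.close_job())"
```

```text
the job is handed in; nothing more can be done
None
```

The job is handed in at about 17 s of the 69 s. The spirit level lies lengthways on the board and has been let go. The gripper still holds the knob and presses it down, with the bubble between the lines.

- **Level:** it sits about 13 mm beyond the ideal spot along the board and under 10 mm across, within the 40 mm and 30 mm allowed. Its underside lies flat on the board.
- **Knob:** pressed down, the bubble came to rest about 5 mm towards the vice, so I turned the knob about 54° clockwise. The final push was about 15.5 N, within the 10 to 20 N wanted.
- **Bubble:** the side view puts it about 0 mm off centre and the top view about 0.7 mm towards the vice; 3 mm is allowed. Three more pictures from each camera showed it at rest.
- **Disagreements:** the network for the bubble's position gave nothing usable, so I read the bubble from the pictures. The tool leaned about 3 to 4° during the work, and its measured position at the knob shifted about 5 mm while turning. The grip held and the bubble moved as expected.
- **Not checked:** I took no separate measurement that the packers and other bench things stayed put. I saw no contact with them in the pictures.

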